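Put the spare bushing away in its push-and-turn canister

TASK

The press job is finished: lower the spare bronze bushing that stands loose on the bench into the white canister held in the drill vise, so that it stands on the canister's floor. Then set the red cap on the neck, push it down against its spring and turn it clockwise until its lugs lock, and let go so that it stays locked on, level. Leave everything else on the bench where it is.

Things in the scene. Friction and masses are not known exactly. Their poses are not given: they have to be found in the camera images.
- mouth (a point): Mid-mouth of the white canister, level with its rim, 73 mm above the bench; z up. Fixed: a blue drill vise bolted to the bench grips it (jaws 44 mm high, screw towards this point's -x). Bore 36 mm across, 43 mm deep to a flat floor; neck 42 mm outside; shoulder 25 mm below the rim; body 58 mm. Three tabs around the neck (53 mm across, tops 4 mm below the rim) leave three gaps of 60 degrees.
- gap (a point): Middle of one gap between the neck tabs, 24 mm from the canister's axis along the mouth point's +x, level with the tab tops. The other two gaps lie 120 degrees either way round. A red line on the white shoulder marks each gap. The cap's lugs go down through the gaps; from there the cap can turn only clockwise (seen from above): anticlockwise a stop blocks it.
- notch (a point): Locking notch under a tab, 24 mm from the axis, 61 degrees clockwise (from above) of the gap point; the same after the other gaps. Going clockwise out of a gap a lug must first pass under a rib, 7 mm deeper than where it rests in the gap, then reaches the notch and a firm stop (65 degrees from the gap's middle); let go, it springs up 3 mm into the notch and cannot turn back.
- cap_center (a point): Centre of the red cap, 16 mm above its lower edge; z up. Loose, 0.11 kg, round, finely fluted, 62 mm across, 32 mm high, standing on its open end. Height of this point above the mouth's: 11 mm with the lugs lying on the tabs, 6 mm resting in the gaps, -1 mm when pushed just below the ribs (7 N), -5 mm at the hard stop (11 N), 2 mm when locked in the notches.
- lug (a point): One of the cap's three inner lugs, 26 mm from the cap's axis along the cap's +x, 3 mm above its lower edge; the others are 120 degrees either way. Each is 30 degrees wide and 4 mm thick. A raised white ridge on the cap's top runs from near the centre to the edge over each lug.
- seal (a point): Sprung white plug seal inside the cap, 900 N/m, 12 mm travel, on the cap's axis; its flange (this point, 9 mm above the cap's lower edge when free) comes to rest on the canister's rim, and its tapered nose, 6 mm long, guides the cap into the middle of the mouth.
- bushing_center (a point): Centre of the spare bronze bushing, half-way up (18 mm): plain bronze tube, 24 mm outside, 16 mm bore, 36 mm long, 0.08 kg, standing loose on the bench, z along the tube. On the canister's floor this point is 25 mm below the mouth point. (The other bronze bushing is already fitted in a steel hub under the press ram: not this one.)
- sleeve: Black oxide steel sleeve standing upright, a bystander: 32 mm across, 45 mm high; origin at the centre of its underside.
- mandrel: Steel mandrel lying on the bench, a bystander: 130 mm long, 22 mm thick; origin below its middle on the bench, x along it.
- block_a: Aluminium press block, a bystander: 60 x 40 x 30 mm with a groove across the top; origin at the centre of its underside.
- block_b: The other aluminium press block, the same.
- hammer: Brass-headed hammer lying on the bench, a bystander, about 250 mm long; x along its handle.
- oil_can: Green oil can with a bent spout, a bystander: 64 mm across, 150 mm high; origin at the centre of its underside.
- punch: Centre punch lying on the bench, a bystander: 100 mm long, 11 mm thick.

How it is judged:
On the way, in this order (a step that is already met when the one before it is completed fails the run):
1. the spare bushing stands on the canister's floor (horizontal distance between bushing_center and mouth below 0.009 m and z of bushing_center in the frame of mouth below -0.021 m), for 0.2 s.
2. the cap is on the neck and pushed down against its spring until its lugs are below the catch ribs (horizontal distance between cap_center and mouth below 0.004 m and z of cap_center in the frame of mouth below 0 m), for 0.05 s.
At the end, for the whole second after the job is handed in: The spare bushing stands on the canister's floor (centre within 9 mm of the axis, at least 21 mm below the rim); the cap is locked: its centre within 4 mm of the axis and 0 to 4 mm above the rim (only lugs caught in the notches hold it there), level within 3 degrees (all of step 1 and horizontal distance between cap_center and mouth below 0.004 m and z of cap_center in the frame of mouth between 0 and 0.004 m and angle between cap_center's own z axis and vertical below 0.06 rad); the robot touches nothing.
It fails at once if a bystander (sleeve, mandrel, press block, hammer, oil can or punch) is moved by more than 30 mm (distance of any of sleeve, mandrel, block_a, block_b, hammer, oil_can, punch from where it was at the start of the episode above 0.03 m).
It also fails if it takes over 58 s, if anything falls off the work surface, if the arm or the gripper's body presses on something with over 40 N, if the wrist force passes 120 N, or if a joint passes its speed limit or range.

ROBOT

A 7-joint arm with a two-finger parallel gripper is mounted at the origin on the work surface. World frame = base frame: x ahead of the robot, y to its left, z up, the work surface at z = 0. Lengths are in m, angles in rad, forces in N, time in s.
With the tool pointing down it reaches from about 0.425 to 0.875 m from the base axis. Payload 4.7 kg.
Tool frame: the origin (TCP) lies midway between the tips of the shut fingers; the grasp point (between the pads) lies 19 mm behind it; z points along the fingers, y is the line along which they close (so a half turn about z gives the same grasp; the last joint's range is limited). The gripper opens to 87 mm and grips with 3 to 60 N. Pads are 19 mm wide; open, the fingers measure 117 mm over their backs; the gripper's body (75 mm by 190 mm) begins 51 mm behind the grasp point.
Start: joints at [-1.127, 0.321, -0.07, 1.45, 0.023, 1.371, -0.057], TCP at [0.271, 0.591, 0.223] pointing down, gripper open.
Joint ranges: [-2.86, 2.86], [-0.3, 2.09], [-1.38, 1.24], [0.06, 2.45], [-1.56, 4.7], [0.09, 2.05], [-2.69, 2.69]. Speed limits (rad/s): [2.57, 2.57, 3.14, 3.14, 3.14, 3.14, 3.14].

INTERFACE

Orientations are given as a rotation vector (axis times angle).
In Python, from bench import ctrl, get_image, calibration gives the robot as it stands.
- The arm moves only by the tool apply_moves, never from a script. Its arguments are lists of equal length, an entry for each row: "dp": the shift along the tool's x, y, z in m, a list of three; "twist": the turn, a rotation vector about the tool's x, y, z in rad, a list of three; "fingers": the closure, from 0 (fully open) to 1 (shut). In form: {"dp": [[dx, dy, dz], ...], "twist": [[ax, ay, az], ...], "fingers": [fingers, ...]}. A call has 1 to 10 rows; each row shifts and turns the commanded pose from where the row before left it, along the tool's axes as they then stand; what a row does not reach is not made up. A row lasts 1/10 s, in which the tool goes at most 50 mm and 8.59 degrees, less where a joint would pass 70% of its speed; a pose out of reach is approached as far as the arm can. A call is refused whole if a number of a shift passes 0.05 or a number of a turn 0.15, either way. A call with a gripper value outside its range is refused whole. The fingers move at their own pace and stop on an object; "newtons" is the grip in N (left out, the last holds). Time passes only in rows, so rows that do not move let the fingers close. It gives the time, the measured TCP pose, the force, the opening and the grip force at its end, in the units of the state.
- ctrl.get_state(): the state, without advancing time (a new reading comes with each control period).
- get_image(name): name is "scene" or "top" or "wrist"; returns the picture (400x640x3 uint8, red, green, blue); there is no depth.
- calibration(name): a dict with "fx", "fy", "cx", "cy" (pixels), "eye" and "attitude" of the camera in the world; the wrist camera has in their place "hand_eye" (4x4, takes a point from camera to tool coordinates, whose origin is the TCP and whose axes are the flange's). Camera axes: x right, y up, looking along -z (the intrinsics and any distortion apply to the point x, -y, -z); pixel columns grow to the right and rows downward; lengths in m; the calibration is good to about 2 mm. A picture is of the moment at which its call begins: read the wrist's pose just before it. calibration takes no time and is no camera call.
- ctrl.close_job(): hands the job in; it is judged then, once.
The state is a dict: "time": time; "joint_positions": joint angles; "qd": joint speeds; "joint_torque": joint torques, N m; "position": TCP position; "tool_rot": TCP orientation; "ft_force": force on the tool from outside, world axes, zero at the start; "torque": the same for the moment, N m; "grip_width": opening from 0.0 (shut) to 1.0 (fully open); "grip_force": force on a finger pad.
Only numpy, scipy, OpenCV 4.12 (cv2) and the standard library are available. Lean on these libraries where they do the work, as an engineer would, in place of code of your own. Each camera call takes 0.05 s, during which the arm holds its last target. There are 200 camera calls.

## Working session

There is one attempt and no reset: what is moved stays moved. The work goes in short steps, Python scripts to look and compute and a tool call to move; the robot and the scene stay as the last step left them, time stands still between calls to the robot, and variables do not carry over. Pictures are saved under pics/ and viewed, at most 10 in all, crops included, and the job is handed in when it is done.

Besides the shell and the picture viewer there is one more tool, called after "Request:" as name(argument=value, ...), one argument or row to a line, values as JSON. apply_moves: Moves the arm, as the interface text tells. Its arguments: {"type":"object","properties":{"dp":{"type":"array"},"twist":{"type":"array"},"fingers":{"type":"array"},"newtons":{"type":"number"}},"required":["dp","twist","fingers"]}

```bash
mkdir -p pics; ls
python3 - <<'E'
from bench import ctrl,get_image,calibration
import cv2
for n in ("scene","top","wrist"):
    print(n,calibration(n))
print(ctrl.get_state())
for n in ("scene","top"):
    cv2.imwrite(f"pics/{n}0.png",get_image(n)[:,:,::-1])
E
```

```text
pics
scene {'fx': 363.41848064114174, 'fy': 363.41848064114174, 'cx': 315.0105040371689, 'cy': 203.5973509037321, 'eye': array([1.25464409, 0.16791773, 0.77288016]), 'attitude': array([0.59381655, 0.68677407, 1.63835015])}
top {'fx': 402.57960529196976, 'fy': 402.57960529196976, 'cx': 324.2398026931978, 'cy': 196.10980725583508, 'eye': array([0.26145464, 0.0521263 , 1.38867899]), 'attitude': array([ 0.15603384, -0.1612783 , -1.56725936])}
wrist {'fx': 337.00642009219496, 'fy': 337.00642009219496, 'cx': 318.54423599320967, 'cy': 197.54621838154594, 'hand_eye': array([[-2.24790059e-04,  9.65370674e-01,  2.60881987e-01,
         7.08203621e-02],
       [ 9.99999278e-01, -9.09423347e-05,  1.19817762e-03,
        -5.24875806e-04],
       [ 1.18041076e-03,  2.60882068e-01, -9.65369957e-01,
        -1.61434009e-01],
       [ 0.00000000e+00,  0.00000000e+00,  0.00000000e+00,
         1.00000000e+00]])}
{'time': 0.0, 'joint_positions': array([-1.12695074,  0.32180022, -0.07009205,  1.45167617,  0.02262791,
        1.37078105, -0.05687795]), 'qd': array([ 0.00141067, -0.00140438,  0.00179495, -0.00024954,  0.00078277,
        0.00182287, -0.00028774]), 'joint_torque': array([ 2.07528051e-04, -4.91287744e+01, -4.04001307e-01, -3.12527490e+01,
       -6.39008288e-02,  4.37220780e-02,  1.72703194e-04]), 'position': array([0.2706375 , 0.59037504, 0.22147578]), 'tool_rot': array([-6.69700439e-01, -3.06909467e+00,  2.91641850e-03]), 'ft_force': array([-0.31843324, -0.72366635, -0.03207231]), 'torque': array([ 0.06986304,  0.01051784, -0.01129743]), 'grip_force': 0.0, 'grip_width': 0.9970797881198308}
```

View pics/scene0.png

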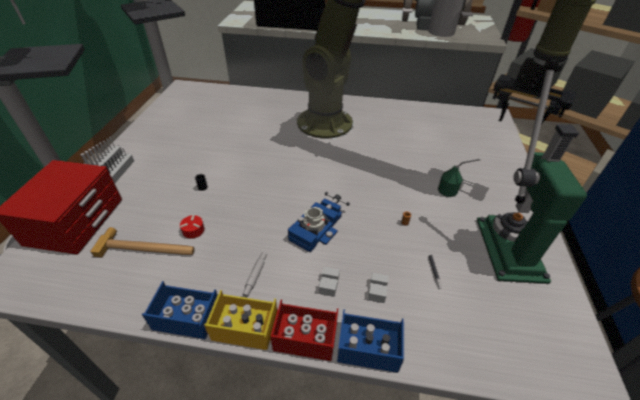

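View pics/top0.png

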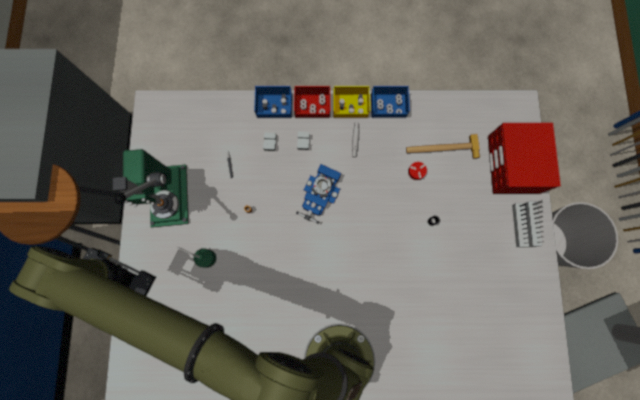

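Scene view: bushing at about (406,218), cap at (192,227), canister mouth at (314,213). Top view: bushing (249,209), cap (417,170), mouth (323,184). The hammer lies beside the cap, and the sleeve, blocks, mandrel and punch are clear of all three.

```bash
cat > h.py <<'E'
import numpy as np, cv2
from scipy.spatial.transform import Rotation as R
from bench import ctrl,get_image,calibration
def cam(n,s=None):
    c=calibration(n)
    if n=="wrist":
        s=s or ctrl.get_state()
        Rt=R.from_rotvec(s["tool_rot"]).as_matrix(); H=np.array(c["hand_eye"])
        return c,Rt@H[:3,:3],Rt@H[:3,3]+s["position"]
    return c,R.from_rotvec(c["attitude"]).as_matrix(),np.array(c["eye"])
def ray(C,u,v):
    c,Rm,e=C
    d=Rm@np.array([(u-c["cx"])/c["fx"],-(v-c["cy"])/c["fy"],-1]); return e,d/np.linalg.norm(d)
def onz(C,u,v,z):
    e,d=ray(C,u,v); return e+d*(z-e[2])/d[2]
def proj(C,p):
    c,Rm,e=C; q=Rm.T@(np.array(p)-e); return c["cx"]-c["fx"]*q[0]/q[2], c["cy"]+c["fy"]*q[1]/q[2]
def tri(r1,r2):
    (a,d),(b,f)=r1,r2
    t=np.linalg.lstsq(np.c_[d,-f],b-a,rcond=None)[0]; p,q=a+t[0]*d,b+t[1]*f
    return (p+q)/2,np.linalg.norm(p-q)
def blobs(im,lo,hi,amin=15):
    m=cv2.inRange(cv2.cvtColor(im,cv2.COLOR_RGB2HSV),np.array(lo),np.array(hi))
    n,l,st,ce=cv2.connectedComponentsWithStats(m)
    return [(ce[i].round(1),st[i]) for i in range(1,n) if st[i][4]>=amin],l
def shift(p,s=None):
    "world vector -> tool axes"
    s=s or ctrl.get_state(); return R.from_rotvec(s["tool_rot"]).inv().apply(p)
E
python3 - <<'E'
from h import *
S,T=cam("scene"),cam("top"); np.set_printoptions(precision=4,suppress=True)
a=cv2.imread("pics/scene0.png")[:,:,::-1]; b=cv2.imread("pics/top0.png")[:,:,::-1]
for nm,im in (("s",a),("t",b)):
    print(nm,"red",[(c,s) for c,s in blobs(im,(0,150,90),(6,255,255))[0]])
    print(nm,"brz",[(c,s) for c,s in blobs(im,(7,110,40),(20,255,255),8)[0]])
for nm,ps,pt,z in (("bush",(406.5,218),(249,209),.018),("cap",(192,227),(417,170),.02),("mouth",(315,212),(323,184),.073)):
    print(nm,onz(S,*ps,z),onz(T,*pt,z),tri(ray(S,*ps),ray(T,*pt)))
s=ctrl.get_state();print(R.from_rotvec(s["tool_rot"]).as_matrix())
E
```

```text
s red [(array([ 51.4, 190.8]), array([   0,  160,  106,   62, 3683], dtype=int32)), (array([191.1, 224. ]), array([181, 216,  22,  17, 236], dtype=int32)), (array([303.8, 328.4]), array([271, 303,  66,  45, 937], dtype=int32))]
s brz [(array([383.9,   2.9]), array([364,   0,  39,   7, 230], dtype=int32)), (array([478.9,   1.5]), array([477,   0,   5,   4,  11], dtype=int32)), (array([539.1,   8.7]), array([517,   0,  40,  21, 362], dtype=int32)), (array([413.3,   4.6]), array([411,   2,   5,   6,  24], dtype=int32)), (array([477.4,   8.3]), array([471,   4,  14,   9,  84], dtype=int32)), (array([590.9,  11.1]), array([588,   9,   7,   6,  15], dtype=int32)), (array([544.6,  16.3]), array([543,  15,   5,   3,   9], dtype=int32)), (array([585.6,  21. ]), array([584,  19,   5,   5,  10], dtype=int32)), (array([593.1,  27. ]), array([588,  23,  11,   8,  23], dtype=int32)), (array([584.3,  27.4]), array([582,  25,   5,   5,  11], dtype=int32)), (array([597. ,  30.8]), array([595,  29,   5,   4,   9], dtype=int32)), (array([607.8,  30.6]), array([601,  28,  14,   7,  28], dtype=int32)), (
[... 2653 characters left out ...]
 178,  23,   9,  45], dtype=int32)), (array([160.9, 202.7]), array([158, 199,   6,   7,  20], dtype=int32)), (array([248. , 208.5]), array([245, 206,   7,   6,  24], dtype=int32)), (array([631.8, 228.6]), array([624, 227,  16,   4,  24], dtype=int32))]
bush [0.4958 0.314  0.018 ] [0.4973 0.3069 0.018 ] (array([0.4973, 0.3103, 0.0188]), np.float64(0.006941718984072684))
cap [ 0.6388 -0.2762  0.02  ] [ 0.6349 -0.2796  0.02  ] (array([ 0.6356, -0.2796,  0.0161]), np.float64(0.001953556637685324))
mouth [0.5722 0.0591 0.073 ] [0.5724 0.0514 0.073 ] (array([0.572 , 0.0552, 0.0725]), np.float64(0.007603039746417082))
[[-0.9091  0.4167 -0.0006]
 [ 0.4167  0.9091 -0.0016]
 [-0.0001 -0.0017 -1.    ]]
```

Request:
apply_moves(
  dp=[
    [-0.032, -0.016, 0],
    [-0.032, -0.016, 0],
    [-0.032, -0.016, 0],
    [-0.032, -0.016, 0],
    [-0.032, -0.016, 0.005],
    [-0.032, -0.016, 0.01],
    [-0.032, -0.016, 0.015],
    [-0.032, -0.016, 0.015],
    [-0.032, -0.016, 0.015],
    [-0.032, -0.016, 0.01],
  ],
  twist=[
    [0, 0, 0],
    [0, 0, 0],
    [0, 0, 0],
    [0, 0, 0],
    [0, 0, 0],
    [0, 0, 0],
    [0, 0, 0],
    [0, 0, 0],
    [0, 0, 0],
    [0, 0, 0],
  ],
  fingers=[0, 0, 0, 0, 0, 0, 0, 0, 0, 0],
)

```text
time: 1.1
position: [0.4951, 0.3104, 0.151]
tool_rot: [-0.669, -3.068, 0.002]
ft_force: [0.5, 0.6, 0.2]
grip_width: 1.002
grip_force: 0.0
```

Request:
apply_moves(
  dp=[
    [0, 0, 0],
    [0, 0, 0],
  ],
  twist=[
    [0, 0, 0],
    [0, 0, 0],
  ],
  fingers=[0, 0],
)

```text
time: 1.3
position: [0.4953, 0.311, 0.1519]
tool_rot: [-0.674, -3.067, 0.001]
ft_force: [-0.3, 0.5, -0.2]
grip_width: 0.999
grip_force: 0.0
```

Run:
```python
from h import *
np.set_printoptions(precision=4,suppress=True)
s=ctrl.get_state(); im=get_image("wrist"); cv2.imwrite("pics/w1.png",im[:,:,::-1])
C=cam("wrist",s); print(s["position"],s["joint_positions"],s["ft_force"])
for c,st in blobs(im,(7,110,40),(22,255,255),150)[0]: print(c,st,onz(C,*c,.03))
print(proj(C,(.497,.311,.018)))
```

```text
[0.4953 0.311  0.1519] [-0.7226  0.2272  0.1341  1.7147 -0.0325  1.2032  0.5583] [-0.3116  0.4897 -0.1709]
[319.3 191.4] [306 175  28  33 583] [0.4952 0.3107 0.03  ]
[125.4 277.6] [ 112  248   34   60 1001] [0.4948 0.112  0.03  ]
[513.  277.8] [493 248  33  59 795] [0.6457 0.4395 0.03  ]
[479.7 327.9] [ 291  317  349   19 4371] [0.6845 0.3949 0.03  ]
(np.float64(320.4531547184799), np.float64(189.75382923580972))
```

View pics/w1.png

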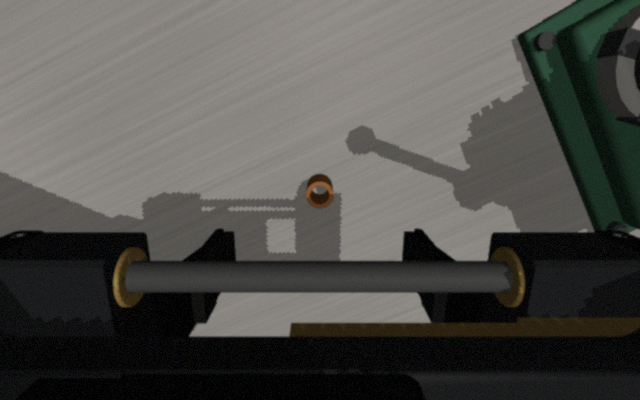

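The bushing is at (319,191), right under the TCP: (0.496, 0.311), matching the two-view estimate. I'll descend to tip z of about 0.024 and grip.

Request:
apply_moves(
  dp=[
    [0, 0, 0.025],
    [0, 0, 0.025],
    [0, 0, 0.025],
    [0, 0, 0.02],
    [0, 0, 0.02],
    [0, 0, 0.013],
    [0, 0, 0],
    [0, 0, 0],
  ],
  twist=[
    [0, 0, 0],
    [0, 0, 0],
    [0, 0, 0],
    [0, 0, 0],
    [0, 0, 0],
    [0, 0, 0],
    [0, 0, 0],
    [0, 0, 0],
  ],
  fingers=[0, 0, 0, 0, 0, 0, 0, 0],
)

```text
time: 2.15
position: [0.4951, 0.3131, 0.0252]
tool_rot: [0.668, 3.069, 0.001]
ft_force: [1.1, 0.6, -0.2]
grip_width: 0.996
grip_force: 0.0
```

Request:
apply_moves(
  dp=[
    [0, 0, 0],
    [0, 0, 0],
    [0, 0, 0],
    [0, 0, 0],
    [0, 0, 0],
    [0, 0, 0],
    [0, 0, 0],
    [0, 0, 0],
  ],
  twist=[
    [0, 0, 0],
    [0, 0, 0],
    [0, 0, 0],
    [0, 0, 0],
    [0, 0, 0],
    [0, 0, 0],
    [0, 0, 0],
    [0, 0, 0],
  ],
  fingers=[1, 1, 1, 1, 1, 1, 1, 1],
  newtons=20,
)

```text
time: 2.95
position: [0.4951, 0.3121, 0.0246]
tool_rot: [0.67, 3.069, 0.0]
ft_force: [-0.3, 0.2, -0.3]
grip_width: 0.354
grip_force: 0.0
```

Request:
apply_moves(
  dp=[
    [0, 0, 0],
    [0, 0, 0],
    [0, 0, 0],
    [0, 0, 0],
    [0, 0, -0.03],
    [0, 0, -0.04],
    [0, 0, -0.04],
    [0, 0, -0.04],
    [0, 0, 0],
    [0, 0, 0],
  ],
  twist=[
    [0, 0, 0],
    [0, 0, 0],
    [0, 0, 0],
    [0, 0, 0],
    [0, 0, 0],
    [0, 0, 0],
    [0, 0, 0],
    [0, 0, 0],
    [0, 0, 0],
    [0, 0, 0],
  ],
  fingers=[1, 1, 1, 1, 1, 1, 1, 1, 1, 1],
)

```text
time: 3.95
position: [0.4955, 0.3124, 0.1756]
tool_rot: [0.67, 3.068, 0.003]
ft_force: [-0.1, -0.3, -1.1]
grip_width: 0.266
grip_force: 20.0
```

Request:
apply_moves(
  dp=[
    [-0.024, -0.02, 0],
    [-0.024, -0.02, 0],
    [-0.024, -0.02, 0],
    [-0.024, -0.02, 0],
    [-0.024, -0.02, 0],
    [-0.024, -0.02, 0],
    [-0.024, -0.02, 0],
    [-0.024, -0.02, 0],
    [-0.024, -0.02, 0],
    [-0.024, -0.02, 0],
  ],
  twist=[
    [0, 0, 0],
    [0, 0, 0],
    [0, 0, 0],
    [0, 0, 0],
    [0, 0, 0],
    [0, 0, 0],
    [0, 0, 0],
    [0, 0, 0],
    [0, 0, 0],
    [0, 0, 0],
  ],
  fingers=[1, 1, 1, 1, 1, 1, 1, 1, 1, 1],
)

```text
time: 4.95
position: [0.6291, 0.029, 0.1721]
tool_rot: [-0.669, -3.066, 0.002]
ft_force: [0.2, 1.1, -0.5]
grip_width: 0.269
grip_force: 20.0
```

Request:
apply_moves(
  dp=[
    [0, 0, 0],
    [0, 0, 0],
  ],
  twist=[
    [0, 0, 0],
    [0, 0, 0],
  ],
  fingers=[1, 1],
)

```text
time: 5.15
position: [0.6289, 0.0293, 0.1723]
tool_rot: [-0.673, -3.065, 0.002]
ft_force: [0.1, 1.0, -0.3]
grip_width: 0.269
grip_force: 20.0
```

Run:
```python
from h import *
np.set_printoptions(precision=4,suppress=True)
s=ctrl.get_state(); im=get_image("wrist"); cv2.imwrite("pics/w2.png",im[:,:,::-1])
C=cam("wrist",s); print(s["position"],s["joint_positions"],s["ft_force"],s["grip_width"],s["grip_force"])
print(proj(C,(.572,.055,.073)), R.from_rotvec(s["tool_rot"]).as_matrix())
```

```text
[0.6289 0.0293 0.1723] [-0.3534  0.3131  0.3264  1.5809 -0.1033  1.2684  1.1282] [ 0.094   1.0028 -0.3305] 0.2688695812590436 19.99767639732454
(np.float64(319.28316902757734), np.float64(118.4305454600857)) [[-0.9081  0.4186 -0.0036]
 [ 0.4187  0.9081 -0.0005]
 [ 0.0031 -0.0019 -1.    ]]
```

View pics/w2.png

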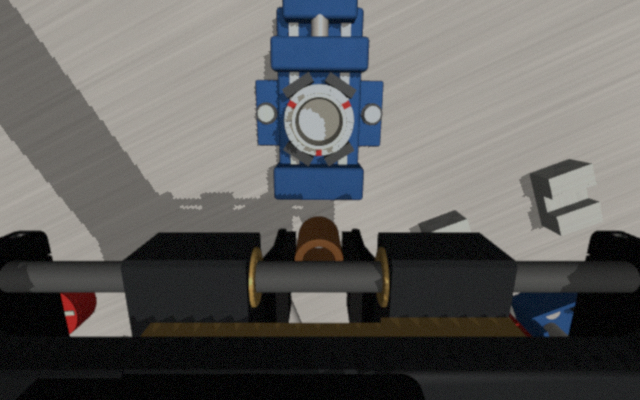

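Wrist view: canister mouth centred at about (319,119), red gap marks at (292,105), (346,104) and (318,153). The bushing is held upright at (320,235).

Run:
```python
from h import *
np.set_printoptions(precision=4,suppress=True)
im=cv2.imread("pics/w2.png")[:,:,::-1]; im=np.ascontiguousarray(im)
s=ctrl.get_state(); C=cam("wrist",s)
P=[]
for c,st in blobs(im[70:170,270:370],(0,120,80),(8,255,255),4)[0]+blobs(im[70:170,270:370],(172,120,80),(180,255,255),4)[0]:
    u=c+[270,70]; p=onz(C,*u,.048); P.append(p); print(u,st[4],p)
P=np.array(P)
g=cv2.GaussianBlur(cv2.cvtColor(im[70:170,270:370],cv2.COLOR_RGB2GRAY),(3,3),0)
h=cv2.HoughCircles(g,cv2.HOUGH_GRADIENT,1,5,param1=80,param2=8,minRadius=19,maxRadius=30)
for x,y,r in h[0][:6]: print(x+270,y+70,r,onz(C,x+270,y+70,.073))
if len(P)==3:
    m=np.linalg.solve(2*(P[1:,:2]-P[0,:2]),(P[1:,:2]**2).sum(1)-(P[0,:2]**2).sum()); print("centre",m,np.linalg.norm(P[:,:2]-m,axis=1),np.degrees(np.arctan2(*(P[:,:2]-m).T[::-1])))
```

```text
[291.5 104.2] 34 [0.5528 0.0402 0.048 ]
[345.7 104.7] 29 [0.5717 0.0804 0.048 ]
[318.1 152.1] 24 [0.5975 0.0437 0.048 ]
[348.8 103. ] 5 [0.5715 0.0833 0.048 ]
[317.5 155. ] 4 [0.5996 0.0422 0.048 ]
318.5 120.5 23.6 [0.5731 0.0553 0.073 ]
321.5 125.5 29.4 [0.5774 0.0559 0.073 ]
312.5 121.5 29.4 [0.5719 0.0509 0.073 ]
321.5 111.5 27.2 [0.568  0.0601 0.073 ]
312.5 126.5 27.2 [0.5752 0.0493 0.073 ]
299.5 133.5 26.0 [0.5758 0.0381 0.073 ]
```

Request:
apply_moves(
  dp=[
    [0.02, 0, 0],
    [0.021, 0, 0],
    [0.021, 0, 0],
    [0, 0, 0.02],
    [0, 0, 0.02],
    [0, 0, 0.02],
    [0, 0, 0],
    [0, 0, 0],
  ],
  twist=[
    [0, 0, 0],
    [0, 0, 0],
    [0, 0, 0],
    [0, 0, 0],
    [0, 0, 0],
    [0, 0, 0],
    [0, 0, 0],
    [0, 0, 0],
  ],
  fingers=[1, 1, 1, 1, 1, 1, 1, 1],
)

```text
time: 6.0
position: [0.5729, 0.0573, 0.1143]
tool_rot: [-0.667, -3.069, 0.0]
ft_force: [0.1, -0.5, -0.4]
grip_width: 0.269
grip_force: 20.0
```

Request:
apply_moves(
  dp=[
    [-0.001, -0.001, 0.01],
    [0, 0, 0.01],
    [0, 0, 0.01],
    [0, 0, 0.007],
    [0, 0, 0],
    [0, 0, 0],
  ],
  twist=[
    [0, 0, 0],
    [0, 0, 0],
    [0, 0, 0],
    [0, 0, 0],
    [0, 0, 0],
    [0, 0, 0],
  ],
  fingers=[1, 1, 1, 1, 1, 1],
)

```text
time: 6.6
position: [0.574, 0.0548, 0.0774]
tool_rot: [-0.67, -3.069, 0.0]
ft_force: [0.2, -0.1, 0.4]
grip_width: 0.268
grip_force: 20.0
```

Run:
```python
from h import *
np.set_printoptions(precision=4,suppress=True)
s=ctrl.get_state(); im=get_image("wrist"); 
sc=get_image("scene")[170:260,260:380]
a=im[60:360,170:470]; b=cv2.resize(sc,(400,300),interpolation=cv2.INTER_CUBIC)
cv2.imwrite("pics/w3.png",np.hstack([a,b])[:,:,::-1])
print(s["position"],s["ft_force"],s["grip_width"])
```

```text
[0.574  0.0548 0.0774] [ 0.2199 -0.0932  0.3731] 0.2677588288496644
```

View pics/w3.png

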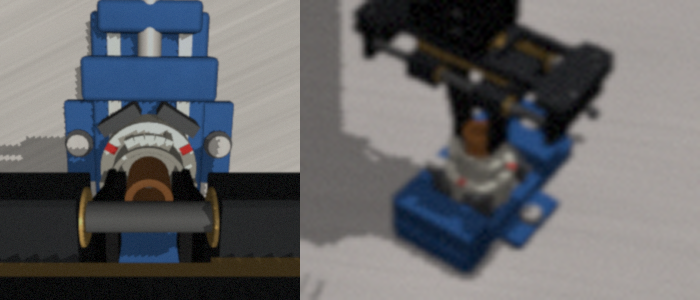

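The bushing's lower half is inside the mouth, centred, with no contact force. I'll release it.

Request:
apply_moves(
  dp=[
    [0, 0, 0],
    [0, 0, 0],
    [0, 0, 0],
    [0, 0, 0],
    [0, 0, 0],
    [0, 0, -0.01],
    [0, 0, -0.03],
    [0, 0, -0.04],
    [0, 0, -0.04],
  ],
  twist=[
    [0, 0, 0],
    [0, 0, 0],
    [0, 0, 0],
    [0, 0, 0],
    [0, 0, 0],
    [0, 0, 0],
    [0, 0, 0],
    [0, 0, 0],
    [0, 0, 0],
  ],
  fingers=[0.6, 0.5, 0.4, 0.3, 0, 0, 0, 0, 0],
)

```text
time: 7.6
position: [0.5738, 0.0546, 0.1994]
tool_rot: [-0.67, -3.069, 0.0]
ft_force: [1.4, 0.6, -0.4]
grip_width: 0.968
grip_force: 0.0
```

Run:
```python
from h import *
np.set_printoptions(precision=4,suppress=True)
s=ctrl.get_state(); im=get_image("wrist"); cv2.imwrite("pics/w4.png",im[100:300,220:420,::-1])
print(s["position"],s["ft_force"],s["grip_width"],proj(cam("wrist",s),(.5735,.055,.066)))
print(shift(np.array([.636,-.279,.2])-s["position"],s))
```

```text
[0.5738 0.0546 0.1994] [ 1.3536  0.5507 -0.4185] 0.9676237024168032 (np.float64(319.82141274328455), np.float64(187.6655308432454))
[-0.1956 -0.2773 -0.0006]
```

View pics/w4.png

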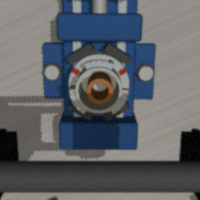

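The bushing stands upright on the floor of the bore. Next, the cap.

Request:
apply_moves(
  dp=[
    [-0.0195, -0.028, 0],
    [-0.0195, -0.028, 0],
    [-0.0195, -0.028, 0],
    [-0.0195, -0.028, 0],
    [-0.0195, -0.028, 0],
    [-0.0195, -0.028, 0],
    [-0.0195, -0.028, 0],
    [-0.0195, -0.028, 0.01],
    [-0.0195, -0.028, 0.02],
    [-0.0195, -0.028, 0.02],
  ],
  twist=[
    [0, 0, 0],
    [0, 0, 0],
    [0, 0, 0],
    [0, 0, 0],
    [0, 0, 0],
    [0, 0, 0],
    [0, 0, 0],
    [0, 0, 0],
    [0, 0, 0],
    [0, 0, 0],
  ],
  fingers=[0, 0, 0, 0, 0, 0, 0, 0, 0, 0],
)

```text
time: 8.65
position: [0.6355, -0.2824, 0.1481]
tool_rot: [0.669, 3.067, 0.0]
ft_force: [0.9, -0.3, 0.0]
grip_width: 1.004
grip_force: 0.0
```

Request:
apply_moves(
  dp=[
    [0, 0, 0],
    [0, 0, 0],
  ],
  twist=[
    [0, 0, 0],
    [0, 0, 0],
  ],
  fingers=[0, 0],
)

```text
time: 8.85
position: [0.6341, -0.2818, 0.1471]
tool_rot: [-0.673, -3.067, -0.0]
ft_force: [0.3, 0.2, -0.5]
grip_width: 1.003
grip_force: 0.0
```

Run:
```python
from h import *
np.set_printoptions(precision=4,suppress=True)
s=ctrl.get_state(); im=get_image("wrist"); cv2.imwrite("pics/w5.png",im[:,:,::-1])
C=cam("wrist",s); print(s["position"],s["joint_positions"],s["ft_force"])
hsv=cv2.cvtColor(im,cv2.COLOR_RGB2HSV)
m=cv2.inRange(hsv,np.array((0,130,60)),np.array((8,255,255)))|cv2.inRange(hsv,np.array((172,130,60)),np.array((180,255,255)))
cs=[c for c in cv2.findContours(m,cv2.RETR_EXTERNAL,cv2.CHAIN_APPROX_NONE)[0] if cv2.contourArea(c)>500]
for c in cs:
    (x,y),r=cv2.minEnclosingCircle(c); print(x,y,r,onz(C,x,y,.032),cv2.boundingRect(c))
```

```text
[ 0.6341 -0.2818  0.1471] [ 0.0403  0.4822  0.4708  1.4389 -0.2215  1.2745  1.669 ] [ 0.3273  0.2125 -0.4529]
319.3687438964844 188.86773681640625 37.1575813293457 [ 0.6305 -0.2803  0.032 ] (283, 152, 72, 75)
```

View pics/w5.png

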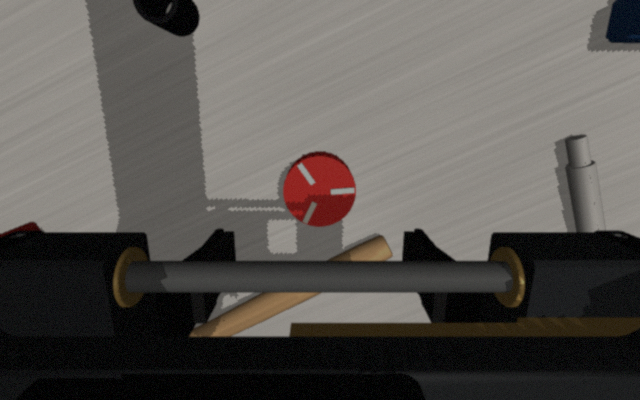

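Wrist view: cap top centred at about (320,190), ridges pointing right (343,191), upper-left (306,174) and lower-left (309,212). The hammer handle passes below it, clear of the finger positions.

Run:
```python
from h import *
np.set_printoptions(precision=4,suppress=True)
im=cv2.imread("pics/w5.png")[:,:,::-1]; im=np.ascontiguousarray(im)
s=ctrl.get_state(); C=cam("wrist",s)
hsv=cv2.cvtColor(im,cv2.COLOR_RGB2HSV)
Y,X=np.mgrid[:400,:640]
m=((hsv[:,:,1]<110)&(hsv[:,:,2]>90)&(np.hypot(X-320,Y-190)<33)).astype(np.uint8)
n,l,st,ce=cv2.connectedComponentsWithStats(m)
P=[];D=[]
for i in range(1,n):
    if st[i][4]>25:
        p=onz(C,*ce[i],.033); P.append(p[:2])
        q=np.array([onz(C,x,y,.033)[:2] for y,x in np.argwhere(l==i)]); q-=q.mean(0)
        D.append(np.degrees(np.arctan2(*np.linalg.svd(q)[2][0][::-1]))); print(ce[i],st[i][4],p,D[-1])
P=np.array(P); m=np.linalg.solve(2*(P[1:]-P[0]),(P[1:]**2).sum(1)-(P[0]**2).sum())
print("centre",m,P.mean(0),np.hypot(*(P-m).T),np.degrees(np.arctan2(*(P-m).T[::-1])),np.degrees(np.arctan2(*(P-P.mean(0)).T[::-1])))
Rm=R.from_rotvec(s["tool_rot"]).as_matrix(); print("tool x angle",np.degrees(np.arctan2(Rm[1,0],Rm[0,0])), shift(np.r_[m,.0]-s["position"],s))
```

```text
[306.0136 173.9456] 147 [ 0.6154 -0.2836  0.033 ] 9.651480759498307
[341.3862 190.7655] 145 [ 0.6409 -0.2626  0.033 ] -109.8921015515815
[310.0642 210.6789] 109 [ 0.6459 -0.2941  0.033 ] -51.28938154266917
centre [ 0.6337 -0.2799] [ 0.634  -0.2801] [0.0187 0.0187 0.0187] [-168.4228   67.3684  -49.5438] [-169.338    68.5979  -49.8572]
tool x angle 155.38929659136093 [ 0.0014 -0.0003  0.1479]
```

Request:
apply_moves(
  dp=[
    [0.001, 0, 0.025],
    [0, 0, 0.025],
    [0, 0, 0.025],
    [0, 0, 0.025],
    [0, 0, 0.02],
    [0, 0, 0.015],
    [0, 0, 0.006],
    [0, 0, 0],
    [0, 0, 0],
  ],
  twist=[
    [0, 0, 0],
    [0, 0, 0],
    [0, 0, 0],
    [0, 0, 0],
    [0, 0, 0],
    [0, 0, 0],
    [0, 0, 0],
    [0, 0, 0],
    [0, 0, 0],
  ],
  fingers=[0, 0, 0, 0, 0, 0, 0, 0, 0],
)

```text
time: 9.8
position: [0.6347, -0.2806, 0.0079]
tool_rot: [0.669, 3.068, -0.0]
ft_force: [0.6, 0.3, 0.1]
grip_width: 1.001
grip_force: 0.0
```

Request:
apply_moves(
  dp=[
    [0, 0, 0],
    [0, 0, 0],
    [0, 0, 0],
    [0, 0, 0],
    [0, 0, 0],
    [0, 0, 0],
  ],
  twist=[
    [0, 0, 0],
    [0, 0, 0],
    [0, 0, 0],
    [0, 0, 0],
    [0, 0, 0],
    [0, 0, 0],
  ],
  fingers=[1, 1, 1, 1, 1, 1],
  newtons=50,
)

```text
time: 10.4
position: [0.6339, -0.2807, 0.0068]
tool_rot: [0.67, 3.069, 0.0]
ft_force: [-0.7, 0.6, 2.1]
grip_width: 0.705
grip_force: 50.0
```

Request:
apply_moves(
  dp=[
    [0, 0, -0.01],
    [0, 0, -0.03],
    [0, 0, -0.04],
    [0, 0, -0.04],
    [0, 0, -0.04],
    [0, 0, 0],
    [0, 0, 0],
  ],
  twist=[
    [0, 0, 0],
    [0, 0, 0],
    [0, 0, -0.109],
    [0, 0, -0.109],
    [0, 0, -0.109],
    [0, 0, -0.109],
    [0, 0, 0],
  ],
  fingers=[1, 1, 1, 1, 1, 1, 1],
)

```text
time: 11.1
position: [0.6344, -0.2811, 0.1689]
tool_rot: [-0.01, 3.138, -0.001]
ft_force: [-0.7, -0.4, -1.7]
grip_width: 0.705
grip_force: 50.0
```

Run:
```python
from h import *
np.set_printoptions(precision=4,suppress=True)
s=ctrl.get_state(); print(s["position"],s["joint_positions"],s["ft_force"],s["grip_width"])
Rm=R.from_rotvec(s["tool_rot"]).as_matrix(); print(Rm,"tool x angle",np.degrees(np.arctan2(Rm[1,0],Rm[0,0])), shift(np.array([.5735,.055,.15])-s["position"],s))
```

```text
[ 0.6344 -0.2811  0.1689] [ 0.0959  0.4535  0.3909  1.416  -0.1748  1.3029  2.0739] [-0.739  -0.3738 -1.6979] 0.7052129247522105
[[-1.     -0.0063  0.0033]
 [-0.0063  1.     -0.0007]
 [-0.0033 -0.0008 -1.    ]] tool x angle -179.64140768205166 [0.0589 0.3365 0.0184]
```

Request:
apply_moves(
  dp=[
    [0.006, 0.034, 0],
    [0.006, 0.034, 0],
    [0.006, 0.034, 0],
    [0.006, 0.034, 0],
    [0.006, 0.034, 0],
    [0.006, 0.034, 0],
    [0.006, 0.034, 0],
    [0.006, 0.034, 0],
    [0.006, 0.034, 0.02],
    [0.005, 0.03, 0.02],
  ],
  twist=[
    [0, 0, 0],
    [0, 0, 0],
    [0, 0, 0],
    [0, 0, 0],
    [0, 0, 0],
    [0, 0, 0],
    [0, 0, 0],
    [0, 0, 0],
    [0, 0, 0],
    [0, 0, 0],
  ],
  fingers=[1, 1, 1, 1, 1, 1, 1, 1, 1, 1],
)

```text
time: 12.1
position: [0.5716, 0.0571, 0.1255]
tool_rot: [0.007, -3.141, -0.001]
ft_force: [0.4, -0.2, -1.2]
grip_width: 0.701
grip_force: 50.0
```

Request:
apply_moves(
  dp=[
    [0, 0, 0],
    [0, 0, 0],
  ],
  twist=[
    [0, 0, 0],
    [0, 0, 0],
  ],
  fingers=[1, 1],
)

```text
time: 12.3
position: [0.5712, 0.0557, 0.1249]
tool_rot: [0.01, -3.138, 0.001]
ft_force: [0.1, -1.2, -1.0]
grip_width: 0.705
grip_force: 50.0
```

```bash
cat > c.py <<'E'
from h import *
np.set_printoptions(precision=4,suppress=True)
import sys
def cap(name):
    s=ctrl.get_state(); im=get_image("wrist"); cv2.imwrite(f"pics/{name}.png",im[80:300,200:440,::-1])
    C=cam("wrist",s); z=s["position"][2]+.027
    print(s["time"],s["position"],s["joint_positions"],s["ft_force"],s["grip_width"])
    Rm=R.from_rotvec(s["tool_rot"]).as_matrix(); print("tilt",Rm[:2,2],"x angle",np.degrees(np.arctan2(Rm[1,0],Rm[0,0])))
    hsv=cv2.cvtColor(im,cv2.COLOR_RGB2HSV); Y,X=np.mgrid[:400,:640]
    u,v=proj(C,s["position"]+[0,0,.027]); print("expect",u,v)
    r=337*.026/(.14)
    m=((hsv[:,:,1]<110)&(hsv[:,:,2]>60)&(np.hypot(X-u,Y-v)<r)).astype(np.uint8)
    n,l,st,ce=cv2.connectedComponentsWithStats(m)
    for i in range(1,n):
        if st[i][4]>60:
            p=onz(C,*ce[i],z)[:2]
            q=np.array([onz(C,x,y,z)[:2] for y,x in np.argwhere(l==i)]); q-=q.mean(0)
            print(ce[i],st[i][4],p,p-s["position"][:2],np.degrees(np.arctan2(*np.linalg.svd(q,full_matrices=False)[2][0][::-1])))
cap(sys.argv[1])
E
python3 c.py w6
```

```text
12.3 [0.5712 0.0557 0.1249] [-0.3481  0.2311  0.2336  1.7721 -0.0576  1.1487  1.4804] [ 0.1328 -1.2305 -1.0051] 0.7053802074775037
tilt [-0.0035 -0.0009] x angle -179.6358947347282
expect 320.25325565806673 273.73442285226326
[294.5452 239.5747] 442 [0.5552 0.0445] [-0.016  -0.0111] 34.658229396324636
[325.1621 283.5575] 2863 [0.5759 0.0579] [0.0048 0.0022] 100.20328051644903
[363.3613 315.084 ] 119 [0.5918 0.0755] [0.0206 0.0198] -41.93271027040722
```

View pics/w6.png

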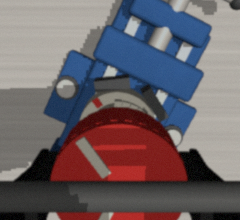

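The ridge lies over a lug at -145.3° and the gap is at -145°, so they're aligned. The cap is centred in the grip. I'll correct x and lower it.

Request:
apply_moves(
  dp=[
    [-0.0025, 0, 0.01],
    [0, 0, 0.015],
    [0, 0, 0.01],
    [0, 0, 0],
    [0, 0, 0],
  ],
  twist=[
    [0, 0, 0],
    [0, 0, 0],
    [0, 0, 0],
    [0, 0, 0],
    [0, 0, 0],
  ],
  fingers=[1, 1, 1, 1, 1],
)

```text
time: 12.85
position: [0.5749, 0.0547, 0.091]
tool_rot: [0.009, -3.141, 0.0]
ft_force: [-0.1, 0.7, -1.1]
grip_width: 0.705
grip_force: 50.0
```

Request:
apply_moves(
  dp=[
    [0, 0, 0.005],
    [0, 0, 0.005],
    [0, 0, 0.005],
    [0, 0, 0.004],
    [0, 0, 0],
    [0, 0, 0],
  ],
  twist=[
    [0, 0, 0],
    [0, 0, 0],
    [0, 0, 0],
    [0, 0, 0],
    [0, 0, 0],
    [0, 0, 0],
  ],
  fingers=[1, 1, 1, 1, 1, 1],
)

```text
time: 13.45
position: [0.5752, 0.0551, 0.0725]
tool_rot: [0.01, -3.141, 0.0]
ft_force: [1.0, -0.6, -0.0]
grip_width: 0.704
grip_force: 50.0
```

Request:
apply_moves(
  dp=[
    [0, 0, 0.003],
    [0, 0, 0.003],
    [0, 0, 0],
    [0, 0, 0],
  ],
  twist=[
    [0, 0, 0],
    [0, 0, 0],
    [0, 0, 0],
    [0, 0, 0],
  ],
  fingers=[1, 1, 1, 1],
)

```text
time: 13.85
position: [0.5758, 0.0552, 0.0672]
tool_rot: [-0.01, 3.14, 0.0]
ft_force: [1.2, -0.4, 3.5]
grip_width: 0.705
grip_force: 50.0
```

Request:
apply_moves(
  dp=[
    [0, 0, 0.003],
    [0, 0, 0.002],
    [0, 0, 0],
    [0, 0, 0],
  ],
  twist=[
    [0, 0, 0],
    [0, 0, 0],
    [0, 0, 0],
    [0, 0, 0],
  ],
  fingers=[1, 1, 1, 1],
)

```text
time: 14.25
position: [0.5758, 0.0552, 0.0624]
tool_rot: [-0.01, 3.14, 0.001]
ft_force: [-0.4, -0.3, 6.6]
grip_width: 0.7
grip_force: 50.0
```

Request:
apply_moves(
  dp=[
    [0, 0, 0.002],
    [0, 0, 0],
    [0, 0, 0],
  ],
  twist=[
    [0, 0, 0],
    [0, 0, 0],
    [0, 0, 0],
  ],
  fingers=[1, 1, 1],
)

```text
time: 14.55
position: [0.5758, 0.0552, 0.0607]
tool_rot: [-0.01, 3.14, 0.001]
ft_force: [-1.2, -0.7, 8.3]
grip_width: 0.705
grip_force: 50.0
```

Request:
apply_moves(
  dp=[
    [0, 0, 0],
    [0, 0, 0],
    [0, 0, 0],
    [0, 0, 0],
  ],
  twist=[
    [0, 0, 0.1],
    [0, 0, 0.1],
    [0, 0, 0.1],
    [0, 0, 0],
  ],
  fingers=[1, 1, 1, 1],
)

```text
time: 14.95
position: [0.5758, 0.0551, 0.0607]
tool_rot: [0.463, 3.106, 0.001]
ft_force: [-1.8, -0.9, 7.8]
grip_width: 0.707
grip_force: 50.0
```

```bash
python3 c.py w7; python3 -c "
from h import *
s=ctrl.get_state();print(s['torque'],s['ft_force'])"
```

```text
14.95 [0.5758 0.0551 0.0607] [-0.3757  0.3062  0.2727  1.8247 -0.0955  1.022   1.2095] [-1.7755 -0.8709  7.7853] 0.7068442082521764
tilt [0.0014 0.0003] x angle 163.0361988155197
expect 320.26922860710476 273.5138099616551
[294.4414 239.4279] 444 [0.5572 0.0492] [-0.0186 -0.0059] 17.148904223452966
[317.6359 282.6173] 3392 [0.5797 0.0527] [ 0.0039 -0.0024] 77.53457894887346
[-0.07212225  0.36239287 -0.11886056] [-1.07559679 -0.6957628   8.08451954]
```

The cap turns with the gripper. I'll continue to about 63°.

Request:
apply_moves(
  dp=[
    [0, 0, 0],
    [0, 0, 0],
    [0, 0, 0],
    [0, 0, 0],
    [0, 0, 0],
    [0, 0, 0],
    [0, 0, 0],
    [0, 0, 0],
    [0, 0, 0],
    [0, 0, 0],
  ],
  twist=[
    [0, 0, 0.1],
    [0, 0, 0.1],
    [0, 0, 0.1],
    [0, 0, 0.1],
    [0, 0, 0.1],
    [0, 0, 0.1],
    [0, 0, 0.1],
    [0, 0, 0.1],
    [0, 0, 0],
    [0, 0, 0],
  ],
  fingers=[1, 1, 1, 1, 1, 1, 1, 1, 1, 1],
)

```text
time: 16.0
position: [0.5751, 0.0544, 0.0605]
tool_rot: [-1.634, -2.683, 0.001]
ft_force: [-2.4, -1.4, 9.4]
grip_width: 0.709
grip_force: 50.0
```

```bash
python3 c.py w8; python3 -c "
from h import *
s=ctrl.get_state();print(s['torque'],s['ft_force'])"
```

```text
16.0 [0.5751 0.0544 0.0605] [-0.4783  0.3149  0.3942  1.829  -0.1391  1.0253  0.4476] [-2.4258 -1.3867  9.4483] 0.7089422264694666
tilt [-0.0004 -0.0005] x angle 117.3099553280965
expect 319.3025652665896 272.47290397671185
[293.7816 238.833 ] 467 [0.5581 0.0635] [-0.017   0.0091] -28.55924485847973
[316.6129 282.4222] 3475 [0.5762 0.0496] [ 0.0012 -0.0049] 31.95839526966984
[-0.34421751  0.71105196 -0.07501639] [-3.18513225 -0.73900092  8.94161863]
```

Request:
apply_moves(
  dp=[
    [0, 0, -0.002],
    [0, 0, -0.001],
    [0, 0, -0.001],
    [0, 0, 0],
    [0, 0, 0],
  ],
  twist=[
    [0, 0, 0],
    [0, 0, 0],
    [0, 0, 0],
    [0, 0, 0],
    [0, 0, 0],
  ],
  fingers=[1, 1, 1, 1, 1],
)

```text
time: 16.55
position: [0.575, 0.0544, 0.0637]
tool_rot: [-1.634, -2.683, 0.001]
ft_force: [-2.1, -1.8, 6.2]
grip_width: 0.708
grip_force: 50.0
```

Request:
apply_moves(
  dp=[
    [0, 0, 0],
    [0, 0, 0],
  ],
  twist=[
    [0, 0, -0.05],
    [0, 0, 0],
  ],
  fingers=[1, 1],
)

```text
time: 16.75
position: [0.5753, 0.0547, 0.0638]
tool_rot: [1.565, 2.724, -0.0]
ft_force: [-2.1, -0.4, 6.2]
grip_width: 0.71
grip_force: 50.0
```

Request:
apply_moves(
  dp=[
    [0, 0, -0.001],
    [0, 0, -0.001],
    [0, 0, -0.001],
    [0, 0, 0],
    [0, 0, 0],
  ],
  twist=[
    [0, 0, 0],
    [0, 0, 0],
    [0, 0, 0],
    [0, 0, 0],
    [0, 0, 0],
  ],
  fingers=[1, 1, 1, 1, 1],
)

```text
time: 17.25
position: [0.5752, 0.0547, 0.0659]
tool_rot: [1.566, 2.723, -0.001]
ft_force: [3.7, -2.1, -3.5]
grip_width: 0.7
grip_force: 50.0
```

Pulling up now meets firm resistance (-3.5 N after 2 mm), so the lugs are caught. I'll release and retreat.

Request:
apply_moves(
  dp=[
    [0, 0, 0.001],
    [0, 0, 0],
    [0, 0, 0],
    [0, 0, 0],
    [0, 0, 0],
    [0, 0, -0.02],
    [0, 0, -0.04],
    [0, 0, -0.04],
    [0, 0, -0.02],
    [0, 0, 0],
  ],
  twist=[
    [0, 0, 0],
    [0, 0, 0],
    [0, 0, 0],
    [0, 0, 0],
    [0, 0, 0],
    [0, 0, 0],
    [0, 0, 0],
    [0, 0, 0],
    [0, 0, 0],
    [0, 0, 0],
  ],
  fingers=[1, 0.25, 0, 0, 0, 0, 0, 0, 0, 0],
)

```text
time: 18.25
position: [0.5774, 0.0555, 0.1895]
tool_rot: [1.564, 2.719, 0.008]
ft_force: [0.3, 0.1, 0.7]
grip_width: 1.003
grip_force: 0.0
```

Run:
```python
from h import *
np.set_printoptions(precision=4,suppress=True)
s=ctrl.get_state(); im=get_image("wrist"); C=cam("wrist",s)
sc=get_image("scene")[170:260,260:380]
cv2.imwrite("pics/w9.png",np.hstack([im[60:360,170:470],cv2.resize(sc,(400,300),interpolation=cv2.INTER_CUBIC)])[:,:,::-1])
hsv=cv2.cvtColor(im,cv2.COLOR_RGB2HSV)
m=cv2.inRange(hsv,np.array((0,130,60)),np.array((8,255,255)))
c=max(cv2.findContours(m,cv2.RETR_EXTERNAL,cv2.CHAIN_APPROX_NONE)[0],key=cv2.contourArea)
(x,y),r=cv2.minEnclosingCircle(c); print(s["position"],s["ft_force"],s["grip_width"],x,y,r,onz(C,x,y,.091),proj(C,(.5745,.055,.091)))
```

```text
[0.5774 0.0555 0.1895] [0.3296 0.0644 0.6565] 1.0034895616405308 314.20703125 192.8807830810547 39.6541748046875 [0.5726 0.0572 0.091 ] (np.float64(314.8456450423114), np.float64(196.32896371859954))
```

View pics/w9.png

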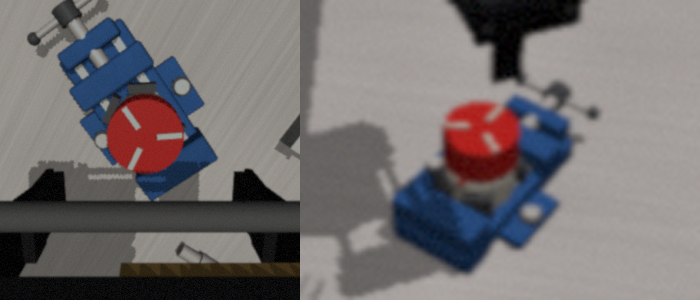

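The cap sits level and centred on the neck, still turned to the locked angle, and the gripper is clear. Handing in.

```bash
python3 -c "
from bench import ctrl
print(ctrl.close_job())"
```

```text
the job is handed in; nothing more can be done
None
```

I handed the job in at about 18 s: the bushing is on the canister floor and the cap is locked on the neck (firm against an upward pull, and level and centred by eye), with no bystander touched as far as I saw; no verdict came back.

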